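Zero the burrs of a spice grinder and back off a quarter turn

ROBOT

A 6-joint arm with a two-finger parallel gripper is mounted at the origin on the work surface. World frame = base frame: x ahead of the robot, y to its left, z up, the work surface at z = 0. Lengths are in mm, angles in rad, forces in N, time in s.
With the tool pointing down it reaches from about 375 to 900 mm from the base axis. Payload 3.1 kg.
Tool frame: the origin (TCP) lies on the front face of the gripper's body, between the roots of the fingers; the fingertips stand 73 mm ahead of it and the grasp point (between the pads) lies 54 mm ahead of it (manip.finger_overhang is the z of the fingertips in the tool frame, in mm); z points along the fingers, y is the direction in which the jaws open and shut (so a half turn about z gives the same grasp; the last joint's range is limited). The gripper opens to 85 mm and grips with 20 to 120 N. Pads are 22 mm wide; open, the fingers measure 114 mm over their backs; the gripper's body (76 mm by 85 mm) begins 54 mm behind the grasp point. The pads swing forward as they close: fully open they stand 13 mm farther back than shut.
Start: joints at [1.171, 0.527, 1.433, -0, 1.181, -0.178], TCP at [137.451, 609.676, 303.91] pointing down, gripper open.
Joint ranges: [-3.08, 3.08], [-0.75, 2.2], [0.22, 2.44], [-1.43, 4.57], [0, 2.65], [-2.85, 2.85]. Speed limits (rad/s): [2.79, 2.79, 3.14, 3.14, 3.14, 3.14].

INTERFACE

Orientations are given as a unit quaternion [x, y, z, w].
In Python, from cell import monitor, optics, sign_off, manip gives the robot as it stands.
- The arm moves only by the tool arm_command, never from a script. Its arguments are lists of equal length, an entry for each row: "travel": the shift along the tool's x, y, z in mm, a list of three; "angular": the turn, a rotation vector about the tool's x, y, z in rad, a list of three. A call has 1 to 10 rows; each row is the pose to reach, as a shift and turn from the pose commanded when the call began, along the tool's axes at that moment; what a row does not reach only later rows make up. A row lasts 1/10 s, in which the tool goes at most 50 mm and 8.59 degrees, less where a joint would pass 70% of its speed; a pose out of reach is approached as far as the arm can. A call with a gripper value outside its range is refused whole. "gripper" is the gripper command: -1 is shut, 1 is fully open, values between are in proportion, set as the call begins (left out, the last holds). The fingers move at their own pace and stop on an object; "squeeze" is the grip in N (left out, the last holds). Time passes only in rows, so rows that repeat a pose let the fingers close. It gives the time, the measured TCP pose, the force and the opening at its end, in the units of the state.
- monitor.get_state(): the state, without advancing time (a new reading comes with each control period).
- optics.snapshot(name): name is "side" or "top"; returns a dict with "image" (420x560x3 uint8, red, green, blue), "intrinsics" (3x3 intrinsics, pixels), "k1" (the pictures are not rectified: a ray, as slopes to the right and down, at radius r is drawn at 1 + k1 r^2 times it, then the intrinsics apply), "rvec" (rotation vector, rad) and "tvec" (3), from world to camera coordinates, as OpenCV has them. Camera axes: x right, y down, z forward; pixel columns grow to the right and rows downward; lengths in mm; the calibration is good to about 2 mm. A picture is of the moment at which its call begins. There is no depth.
- sign_off(): hands the job in, once; it reports no verdict.
Trained networks look in the newest picture that a camera, given by its name, has taken for a name from the list of things; names that differ only in an ending like _2 or _b are one class to them, and where a whole thing is asked for, a point or a joint stands for the part that bears it (a point fixed in the world has none). Each returns a list of dicts, best first, with "p" (0 to 1); they miss things now and then, are a little off and sometimes report something else, mostly with a low value. They report only what shows in the picture. A call takes as long as a camera call.
- optics.look_for(label, camera): "bbox" ([centre column, centre row, width, height] in pixels, round what is visible of it).
- optics.spot_point(label, camera): "uv" ([column, row] in pixels: a listed point, or the origin of a listed thing).
The state is a dict: "t": time; "joint_pos": joint angles; "joint_velocities": joint speeds; "tau": joint torques, N m; "ee_pos": TCP position; "orientation": TCP orientation; "wrist_force": force on the tool from outside, world axes, zero at the start; "moment": the same for the moment, N m; "grip_width": finger opening in mm.
Only numpy, scipy, OpenCV 4.12 (cv2) and the standard library are available. Lean on these libraries where they do the work, as an engineer would, in place of code of your own. Each camera call takes 0.05 s, during which the arm holds its last target. There are 200 camera calls.

TASK

Set the spice grinder: turn the bar knob on top clockwise until you feel the burrs meet and it is finger-tight, without forcing it, then turn it back a quarter turn from where the burrs met and let go. Turn it by the knob only: do not touch the thin zero hand under it (the knob takes it along and it stays at the meeting point, so at the end bar and hand stand at right angles), and leave the bowl, hopper, jar and brush around the grinder where they are.

Things in the scene. Friction and masses are not known exactly. Their poses are not given: they have to be found in the camera images.
- mill: countertop spice grinder, fixed: round steel burr chamber (160 mm across, flat top 140 mm above the counter) with the adjuster knob on top, a square motor housing (120 mm high) behind it along +x, a small spout along -x over a bowl. Origin: on the vertical chamber axis at counter height; z up.
- knob: bar knob of the grind adjuster (metal bar, black flange); turns about the vertical chamber axis only. Origin: on that axis at COUNTER height. Flat bar 64 mm long (its x), 15 thick (its y), from 173 to 210 mm above the counter, on a round flange 80 mm across (165 to 173 mm up). Clockwise seen from above closes the burrs. Turning it freely takes 0.05 to 0.1 N m.
- knob_grip (a point): centre of the bar of the knob, half-way up, on the axis, 191 mm above the counter; same axes as knob. The burrs meet 0.5 to 1.7 rad clockwise of the start, different every time and not to be seen. There resistance rises by about 4 N m per rad: under 0.2 N m is not yet tight, 0.3 to 0.5 N m is right, above 0.75 N m is forcing it.
- knob_nose (a point): tip of the small dark nose, 6 mm wide, at the foot of one end of the bar, 45 mm from the axis, 178 mm above the counter; it marks the +x of the knob. The knob can be turned back no farther than 1.85 to 2.5 rad from where the burrs meet.
- zero_hand: zero hand: thin steel pointer, 8 mm wide, 4 thick, sticking out from under the knob flange to 73 mm from the axis, 154 mm above the counter. Origin on the axis at COUNTER height; its x points out along the hand. Not to be touched.
- zero_tip (a point): outer end of the zero hand. It starts 0.15 to 0.85 rad clockwise of the nose. The closing knob takes it along (light drag, 0.02 N m) once the nose stands right over it (x axes alike), up to where the burrs meet; there it stays when the knob is turned back.
- bowl_mid (a point): white bowl, 110 mm across, 55 high, under the spout; the point is at its middle. Bystander.
- hopper_mid (a point): the grinder's black plastic bean hopper, taken off and standing on the counter, 116 mm across, 70 high, open on top; the point is at its middle. Bystander.
- jar_mid (a point): glass spice jar, 54 mm across, 85 high; the point is at its middle. Bystander.
- brush_mid (a point): cleaning brush, about 170 mm long, lying; the point is on it. Bystander.

How it is judged:
By the outcome, as a careful person would: the job done as asked, in the order asked, and still so for the second after the job is handed in, with the robot touching nothing.
It also fails if it takes over 54 s, if anything falls off the work surface, if the arm or the gripper's body presses on something with over 40 N, if the wrist force passes 120 N, or if a joint passes its speed limit or range.

## Working session

There is one attempt and no reset: what is moved stays moved. The work goes in short steps, Python scripts to look and compute and a tool call to move; the robot and the scene stay as the last step left them, time stands still between calls to the robot, and variables do not carry over. Pictures are saved under pics/ and viewed, about 8 in all and at most 12, crops included, and the job is handed in when it is done.

Besides the shell and the picture viewer there is one more tool, called by a JSON object that holds its "method" and its "body". arm_command: Moves the arm, as the interface text tells. Its arguments: {"type":"object","properties":{"travel":{"type":"array"},"angular":{"type":"array"},"gripper":{"type":"number"},"squeeze":{"type":"number"}},"required":["travel","angular"]}

```bash
mkdir -p pics; ls; cat > h.py <<'E'
import numpy as np, cv2
from cell import monitor, optics, sign_off, manip
def ray(s,uv):
    K=np.array(s["intrinsics"]);d=np.array([s["k1"],0,0,0,0.])
    x=cv2.undistortPoints(np.array([[uv]],float),K,d)[0,0]
    R=cv2.Rodrigues(np.array(s["rvec"],float))[0];t=np.array(s["tvec"],float).ravel()
    return -R.T@t, R.T@np.array([x[0],x[1],1])
def at_z(s,uv,z):
    c,d=ray(s,uv); return c+d*(z-c[2])/d[2]
def proj(s,P):
    return cv2.projectPoints(np.array(P,float).reshape(-1,1,3),np.array(s["rvec"],float),np.array(s["tvec"],float),np.array(s["intrinsics"],float),np.array([s["k1"],0,0,0,0.]))[0].reshape(-1,2)
def save(s,n,img=None): cv2.imwrite("pics/"+n,cv2.cvtColor(s["image"] if img is None else img,cv2.COLOR_RGB2BGR))
E
cat > a.py <<'E'
from h import *
st=monitor.get_state();print({k:np.round(v,3) for k,v in st.items()})
H=dict(knob_grip=191,knob_nose=178,zero_tip=154,knob=0,mill=0,bowl_mid=27,hopper_mid=35,jar_mid=42,brush_mid=10)
ims=[]
for cam in("top","side"):
    s=optics.snapshot(cam);ims.append(s["image"])
    print(cam,"cam at",ray(s,(280,210))[0].round())
    for n,z in H.items():
        for r in optics.spot_point(n,cam)[:2]: print(n,np.round(r["uv"],1),round(r["p"],2),at_z(s,r["uv"],z).round(1))
save(None,"a.png",cv2.resize(np.vstack(ims),None,fx=.95,fy=.95)[:,:]) if 0 else None
save(None,"top1.png",ims[0]);save(None,"side1.png",ims[1])
E
python3 a.py
```

```text
pics
{'t': np.float64(0.0), 'joint_pos': array([ 1.171,  0.528,  1.434,  0.   ,  1.181, -0.178]), 'joint_velocities': array([-0.001, -0.001, -0.   ,  0.001,  0.   , -0.001]), 'tau': array([ 1.0000e-03, -4.4235e+01, -1.7803e+01, -0.0000e+00,  8.0000e-03,
        0.0000e+00]), 'ee_pos': array([137.224, 609.173, 302.943]), 'orientation': array([ 0.111,  0.994, -0.001, -0.   ]), 'wrist_force': array([0.342, 0.911, 0.242]), 'moment': array([-0.012, -0.011, -0.054]), 'grip_width': np.float64(85.205)}
top cam at [489.  25. 956.]
knob_grip [358.6 238.4] 0.61 [ 524.3 -135.2  191. ]
knob_grip [343.1 242.6] 0.45 [ 516.1 -105.1  191. ]
knob_nose [375.3 219.9] 0.84 [ 561.6 -171.7  178. ]
zero_tip [385.8 225.1] 0.62 [ 553.4 -199.3  154. ]
zero_tip [407.2 210.6] 0.32 [ 583.5 -244.7  154. ]
knob [369.6 157. ] 0.4 [ 734.2 -206.1    0. ]
mill [343.9 243.5] 0.85 [ 520.8 -139.6    0. ]
bowl_mid [368.2 292.7] 0.63 [ 406.6 -190.9   27. ]
bowl_mid [367.8 155.2] 0.58 [ 731.6 -195.3   27. ]
hopper_mid [275.  270.6] 0.83 [456.5  24.8  35. ]
jar_mid [367.9 156.1] 0.65 [ 725.5 -192.    42. ]
side cam at [395. 497. 616.]
knob_grip [339.8 143. ] 0.78 [ 529.6 -129.3  191. ]
knob_nose [327.3 134.6] 0.93 [ 564.6 -166.2  178. ]
mill [332.1 213.5] 0.86 [ 526.5 -140.7    0. ]
bowl_mid [393.8 204.8] 0.69 [ 407.  -193.1   27. ]
hopper_mid [341.6 269.8] 0.56 [458.7  29.   35. ]
jar_mid [256.3 159. ] 0.84 [ 738.7 -202.1   42. ]
```

View pics/top1.png

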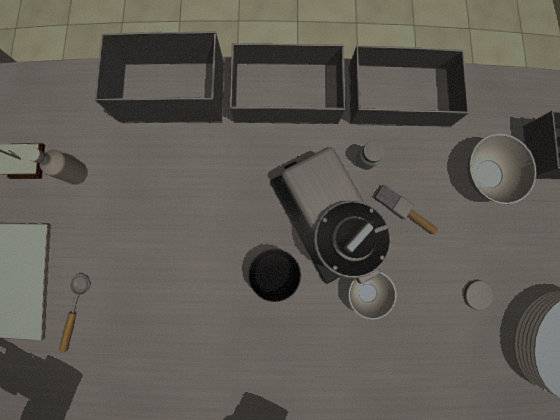

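View pics/side1.png

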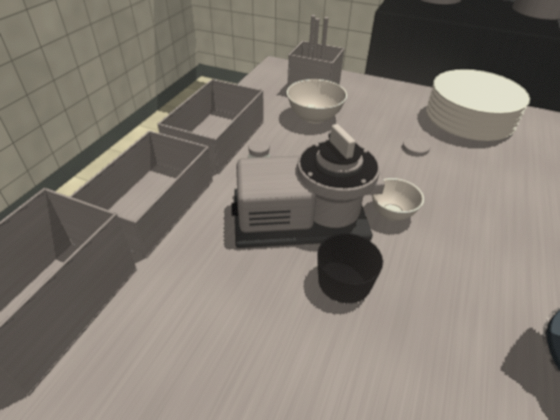

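The top view shows the bar at about (360,237), angled up to the right, with the hand tip near (385,229). The hopper is at (275,272), the bowl at (370,293), the jar at (370,156) and the brush at (405,208). I'll zoom in and fit the axis and bar direction.

```bash
cat > b.py <<'E'
from h import *
s=optics.snapshot("top");s2=optics.snapshot("side")
a=cv2.resize(s["image"][190:290,300:410],None,fx=5,fy=5,interpolation=cv2.INTER_CUBIC)
b=cv2.resize(s2["image"][110:200,285:395],None,fx=5,fy=5,interpolation=cv2.INTER_CUBIC)
save(s,"c1.png",a)
# axis from both rays of knob_grip
def near(*rs):
    A=0;B=0
    for c,d in rs:
        d=d/np.linalg.norm(d);M=np.eye(3)-np.outer(d,d);A=A+M;B=B+M@c
    return np.linalg.solve(A,B)
for n in("knob_grip","knob_nose","mill"):
    p=[[r for r in optics.spot_point(n,c)] for c in("top","side")]
    for q in p[0]: print(n,q["uv"],round(q["p"],2),near(ray(s,q["uv"]),ray(s2,p[1][0]["uv"])).round(1))
E
python3 b.py
```

```text
knob_grip [358.2, 241.0] 0.62 [ 523.1 -132.   198.3]
knob_grip [368.5, 292.1] 0.55 [ 474.3 -129.7  217.5]
knob_nose [372.0, 223.2] 0.57 [ 559.7 -161.7  186.4]
mill [344.1, 241.8] 0.94 [ 527.  -140.1   -2.6]
```

View pics/c1.png

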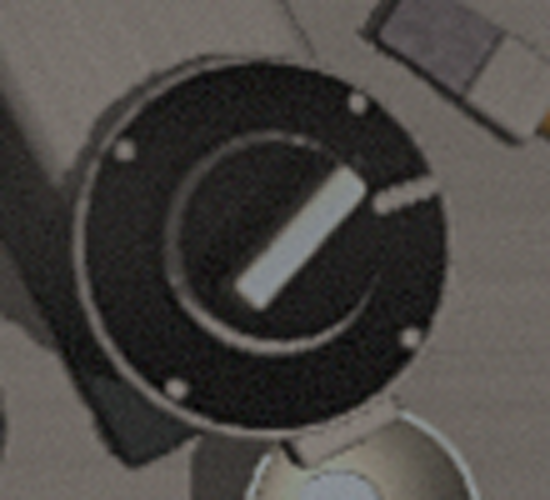

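The crop shows bar ends at about (371,225) and (350,250), in full-image pixels. The hand runs from (376,231) to its tip at (387,227), clockwise of the nose end. Next I'll measure these in world coordinates.

```bash
cat > m.py <<'E'
from h import *
def barmeas(s,axis=None):
    im=cv2.resize(s["image"][190:290,300:410],None,fx=5,fy=5,interpolation=cv2.INTER_CUBIC)
    g=cv2.cvtColor(im,cv2.COLOR_RGB2GRAY)
    m=(g>105).astype(np.uint8)
    n,l,st,c=cv2.connectedComponentsWithStats(m)
    P=[]
    k=l[237,302]
    ys,xs=np.nonzero(l==k)
    w=np.array([at_z(s,(300+(x+.5)/5-.5,190+(y+.5)/5-.5),210)[:2] for x,y in zip(xs[::5],ys[::5])])
    (cx,cy),sz,ang=cv2.minAreaRect(w.astype(np.float32))
    mu=w.mean(0);u,sv,v=np.linalg.svd(w-mu,full_matrices=False)
    return (cx,cy),sz,mu,np.arctan2(v[0,1],v[0,0])
if __name__=="__main__":
    s=optics.snapshot("top")
    print(barmeas(s))
    f=lambda x,y,z:at_z(s,(300+x/5-.4,190+y/5-.4),z).round(1)
    print("disc",f(266,245,140),"L/R",f(85,245,140),f(447,245,140),"hand",f(378,205,154),f(437,188,154))
    print("bar ends",f(355.5,174,210),f(248.5,300,210))
E
python3 m.py
```

```text
((526.2426147460938, -133.7220458984375), (12.99867057800293, 61.906532287597656), array([ 526.00908381, -133.54336838]), np.float64(2.4022562463427395))
disc [ 526.2 -133.9  140. ] L/R [525.7 -59.4 140. ] [ 526.7 -209.3  140. ] hand [ 542.  -177.2  154. ] [ 549.1 -201.7  154. ]
bar ends [ 550.  -154.6  210. ] [ 502.4 -113.4  210. ]
```

```bash
cat > plan.py <<'E'
import sys
from h import *
from scipy.spatial.transform import Rotation as R
# target x y z, jaw-axis yaw -> shift & rotvec in the tool frame
def plan(p,yaw):
    st=monitor.get_state();q=R.from_quat(st["orientation"])
    T=R.from_euler("z",yaw-np.pi/2)*R.from_quat([0,1,0,0])
    print("t",round(st["t"],2),"pos",st["ee_pos"].round(1) if hasattr(st["ee_pos"],'round') else st["ee_pos"],"yaw_y",round(float(np.arctan2(*q.as_matrix()[1::-1,1])),4),"q6",round(st["joint_pos"][5],3))
    print("shift",q.inv().apply(np.array(p)-st["ee_pos"]).round(2),"turn",(q.inv()*T).as_rotvec().round(4))
    print("F",np.round(st["wrist_force"],2),"M",np.round(st["moment"],3))
plan([float(v) for v in sys.argv[1:4]],float(sys.argv[4]))
E
python3 plan.py 526.1 -133.7 303 0.832
```

```text
t 1.45 pos [137.5 609.7 303.9] yaw_y 1.349 q6 -0.178
shift [-542.67 -639.66    0.91] turn [ 0.    -0.     0.517]
F [-0.11 -0.89  0.58] M [-0.067  0.027 -0.027]
```

{"method": "arm_command", "body": {"travel": [[-542.7,-639.7,0],[-542.7,-639.7,0],[-542.7,-639.7,0],[-542.7,-639.7,0],[-542.7,-639.7,0],[-542.7,-639.7,0],[-542.7,-639.7,0],[-542.7,-639.7,0],[-542.7,-639.7,0],[-542.7,-639.7,0]], "angular": [[0,0,0.05],[0,0,0.1],[0,0,0.15],[0,0,0.2],[0,0,0.25],[0,0,0.3],[0,0,0.35],[0,0,0.4],[0,0,0.45],[0,0,0.517]], "gripper": 1}}

```text
t: 2.45
ee_pos: [369.9, 164.8, 304.3]
orientation: [0.362, 0.932, 0.0, 0.001]
wrist_force: [1.2, -0.1, 0.1]
grip_width: 85.8
```

```bash
python3 plan.py 526.1 -133.7 303 0.832
```

```text
t 2.45 pos [369.9 164.8 304.3] yaw_y 0.8296 q6 -0.688
shift [-316.77 -114.67    1.43] turn [ 0.0011  0.0008 -0.0024]
F [ 1.24 -0.07  0.13] M [ 0.021 -0.007 -0.012]
```

{"method": "arm_command", "body": {"travel": [[-316.8,-114.7,0],[-316.8,-114.7,0],[-316.8,-114.7,0],[-316.8,-114.7,0],[-316.8,-114.7,0],[-316.8,-114.7,0],[-316.8,-114.7,0],[-316.8,-114.7,0],[-316.8,-114.7,0],[-316.8,-114.7,0]], "angular": [[0,0,0],[0,0,0],[0,0,0],[0,0,0],[0,0,0],[0,0,0],[0,0,0],[0,0,0],[0,0,0],[0,0,0]]}}

```text
t: 3.45
ee_pos: [525.2, -130.5, 303.7]
orientation: [0.361, 0.933, 0.0, -0.001]
wrist_force: [-0.2, 0.8, -1.1]
grip_width: 85.4
```

```bash
python3 plan.py 526.1 -133.7 252 0.832
```

```text
t 3.45 pos [ 525.2 -130.5  303.7] yaw_y 0.8325 q6 -1.283
shift [-2.88 -1.75 51.66] turn [-0.0002 -0.0018  0.0005]
F [-0.16  0.83 -1.09] M [-0.001  0.074  0.002]
```

{"method": "arm_command", "body": {"travel": [[-2.9,-1.8,0],[-2.9,-1.8,15],[-2.9,-1.8,30],[-2.9,-1.8,45],[-2.9,-1.8,51.7],[-2.9,-1.8,51.7],[-2.9,-1.8,51.7]], "angular": [[0,0,0],[0,0,0],[0,0,0],[0,0,0],[0,0,0],[0,0,0],[0,0,0]]}}

```text
t: 4.15
ee_pos: [527.2, -134.5, 252.7]
orientation: [0.361, 0.933, -0.0, 0.0]
wrist_force: [-0.4, 0.0, -0.1]
grip_width: 85.8
```

```bash
python3 plan.py 526.1 -133.7 252 0.832; python3 - <<'E'
from h import *
s=optics.snapshot("side");save(s,"s2.png",cv2.resize(s["image"][40:220,230:450],None,fx=3,fy=3))
E
```

```text
t 4.15 pos [ 527.2 -134.5  252.7] yaw_y 0.8327 q6 -1.288
shift [ 1.4  -0.14  0.71] turn [0.0002 0.0007 0.0007]
F [-0.38  0.03 -0.13] M [-0.064  0.061  0.036]
```

View pics/s2.png

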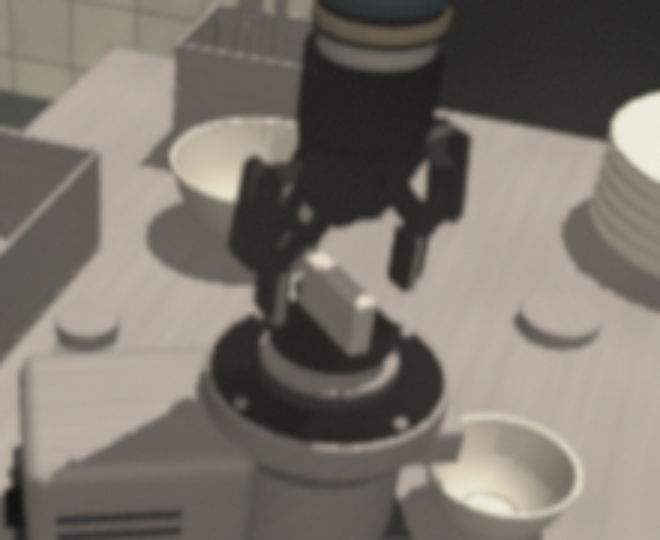

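The jaws straddle the bar cleanly, so I'll close.

{"method": "arm_command", "body": {"travel": [[0.8,0,0],[0.8,0,0],[0.8,0,0],[0.8,0,0],[0.8,0,0],[0.8,0,0],[0.8,0,0],[0.8,0,0],[0.8,0,0],[0.8,0,0]], "angular": [[0,0,0],[0,0,0],[0,0,0],[0,0,0],[0,0,0],[0,0,0],[0,0,0],[0,0,0],[0,0,0],[0,0,0]], "gripper": -1, "squeeze": 45}}

```text
t: 5.2
ee_pos: [526.6, -134.2, 252.4]
orientation: [0.361, 0.933, 0.0, 0.0]
wrist_force: [-0.0, 1.6, 3.8]
grip_width: 14.2
```

```bash
python3 plan.py 526.1 -133.7 252 0.832; python3 - <<'E'
from h import *
print(monitor.get_state()["grip_width"])
E
```

```text
t 5.2 pos [ 526.6 -134.2  252.4] yaw_y 0.8319 q6 -1.288
shift [0.67 0.05 0.41] turn [ 0.0004  0.0002 -0.0001]
F [-0.04  1.58  3.83] M [ 0.272 -0.074 -0.06 ]
14.205166510256163
```

{"method": "arm_command", "body": {"travel": [[0,0,0],[0,0,0],[0,0,0],[0,0,0],[0,0,0],[0,0,0],[0,0,0],[0,0,0],[0,0,0],[0,0,0]], "angular": [[0,0,0.05],[0,0,0.1],[0,0,0.15],[0,0,0.2],[0,0,0.25],[0,0,0.3],[0,0,0.35],[0,0,0.4],[0,0,0.44],[0,0,0.44]]}}

```text
t: 6.2
ee_pos: [527.1, -133.9, 252.4]
orientation: [0.556, 0.831, 0.001, 0.001]
wrist_force: [4.0, 3.9, 2.5]
grip_width: 14.5
```

```bash
python3 plan.py 526.1 -133.7 252 0.392
```

```text
t 6.2 pos [ 527.1 -133.9  252.4] yaw_y 0.3918 q6 -0.848
shift [ 0.52 -0.83  0.43] turn [ 0.0018  0.     -0.0002]
F [4.01 3.91 2.48] M [ 0.488 -0.277 -0.   ]
```

```bash
cat > t.py <<'E'
from h import *
from scipy.spatial.transform import Rotation as R
M=[];T=[];F=[]
for i in range(6):
    st=monitor.get_state();M.append(st["moment"][2]);T.append(st["tau"][5]);F.append(st["wrist_force"])
    if i<5: optics.snapshot("top")
m=R.from_quat(st["orientation"]).as_matrix()
print("t",round(st["t"],2),"yaw",round(float(np.arctan2(m[1,1],m[0,1])),4),"Mz",np.round(np.mean(M),3),np.round(M,2),"tau6",np.round(T,3),"F",np.mean(F,0).round(1))
E
python3 t.py
```

```text
t 6.45 yaw 0.3924 Mz -0.024 [-0.   -0.08 -0.01 -0.06  0.03 -0.02] tau6 [ 0.09  -0.003 -0.037 -0.034 -0.033 -0.033] F [3.5 4.3 2.9]
```

{"method": "arm_command", "body": {"travel": [[0,0,0],[0,0,0]], "angular": [[0,0,0.04],[0,0,0.08]]}}

```text
t: 6.65
ee_pos: [527.2, -133.8, 252.4]
orientation: [0.589, 0.808, 0.001, 0.001]
wrist_force: [4.2, 4.6, 2.7]
grip_width: 14.2
```

```bash
python3 t.py
```

```text
t 6.9 yaw 0.3124 Mz 0.002 [ 0.11 -0.05 -0.05  0.02  0.   -0.02] tau6 [-0.18   0.081  0.063 -0.019 -0.038 -0.041] F [3.5 4.5 2.8]
```

{"method": "arm_command", "body": {"travel": [[0,0,0],[0,0,0],[0,0,0]], "angular": [[0,0,0.04],[0,0,0.08],[0,0,0.08]]}}

```text
t: 7.2
ee_pos: [527.3, -133.8, 252.4]
orientation: [0.621, 0.784, 0.001, 0.001]
wrist_force: [2.8, 4.4, 2.5]
grip_width: 14.7
```

```bash
python3 t.py
```

```text
t 7.45 yaw 0.2323 Mz -0.031 [-0.04  0.03 -0.04 -0.07 -0.01 -0.05] tau6 [ 0.064 -0.019 -0.038 -0.041 -0.041 -0.041] F [3.6 4.6 2.8]
```

{"method": "arm_command", "body": {"travel": [[0,0,0],[0,0,0],[0,0,0]], "angular": [[0,0,0.03],[0,0,0.06],[0,0,0.06]]}}

```text
t: 7.75
ee_pos: [527.3, -133.8, 252.4]
orientation: [0.644, 0.765, 0.001, 0.001]
wrist_force: [3.4, 5.1, 2.4]
grip_width: 14.3
```

```bash
python3 t.py
```

```text
t 8.0 yaw 0.1723 Mz -0.058 [-0.12 -0.04 -0.1  -0.05 -0.05  0.01] tau6 [ 0.039 -0.024 -0.037 -0.039 -0.039 -0.039] F [3.9 4.9 2.5]
```

{"method": "arm_command", "body": {"travel": [[0,0,0],[0,0,0],[0,0,0]], "angular": [[0,0,0.04],[0,0,0.08],[0,0,0.08]]}}

```text
t: 8.3
ee_pos: [527.4, -133.8, 252.4]
orientation: [0.674, 0.739, 0.001, 0.001]
wrist_force: [5.2, 4.6, 2.0]
grip_width: 14.2
```

```bash
python3 t.py
```

```text
t 8.55 yaw 0.0922 Mz -0.042 [-0.03 -0.04 -0.03 -0.1  -0.05  0.  ] tau6 [ 0.064 -0.019 -0.038 -0.041 -0.041 -0.041] F [4.7 5.  2.3]
```

{"method": "arm_command", "body": {"travel": [[0,0,0],[0,0,0],[0,0,0]], "angular": [[0,0,0.04],[0,0,0.08],[0,0,0.08]]}}

```text
t: 8.85
ee_pos: [527.6, -133.8, 252.4]
orientation: [0.703, 0.711, 0.001, 0.001]
wrist_force: [5.1, 5.2, 1.9]
grip_width: 14.3
```

```bash
python3 t.py
```

```text
t 9.1 yaw 0.0122 Mz -0.054 [-0.04 -0.09 -0.05 -0.06 -0.05 -0.04] tau6 [ 0.064 -0.019 -0.038 -0.041 -0.041 -0.041] F [4.8 5.5 1.7]
```

{"method": "arm_command", "body": {"travel": [[0,0,0],[0,0,0],[0,0,0]], "angular": [[0,0,0.04],[0,0,0.08],[0,0,0.08]]}}

```text
t: 9.4
ee_pos: [527.7, -133.8, 252.4]
orientation: [0.731, 0.683, 0.001, 0.001]
wrist_force: [4.6, 4.9, 2.1]
grip_width: 14.5
```

```bash
python3 t.py
```

```text
t 9.65 yaw -0.0679 Mz -0.047 [-0.05 -0.06 -0.03 -0.09 -0.03 -0.02] tau6 [ 0.064 -0.019 -0.038 -0.041 -0.041 -0.041] F [5.6 5.1 1.8]
```

{"method": "arm_command", "body": {"travel": [[0,0,0],[0,0,0],[0,0,0]], "angular": [[0,0,0.04],[0,0,0.08],[0,0,0.08]]}}

```text
t: 9.95
ee_pos: [527.8, -133.8, 252.4]
orientation: [0.758, 0.653, 0.002, 0.001]
wrist_force: [5.1, 5.4, 2.2]
grip_width: 14.2
```

```bash
python3 t.py
```

```text
t 10.2 yaw -0.1479 Mz -0.046 [-0.   -0.05 -0.06 -0.09 -0.05 -0.03] tau6 [ 0.063 -0.019 -0.038 -0.041 -0.041 -0.041] F [5.4 5.  1.8]
```

{"method": "arm_command", "body": {"travel": [[0,0,0],[0,0,0],[0,0,0]], "angular": [[0,0,0.04],[0,0,0.08],[0,0,0.08]]}}

```text
t: 10.5
ee_pos: [527.9, -133.8, 252.4]
orientation: [0.783, 0.622, 0.002, 0.001]
wrist_force: [5.1, 5.5, 2.3]
grip_width: 14.0
```

```bash
python3 t.py; python3 - <<'E'
from h import *
s=optics.snapshot("top");save(s,"c2.png",cv2.resize(s["image"][190:290,300:410],None,fx=5,fy=5,interpolation=cv2.INTER_CUBIC))
s=optics.snapshot("side");save(s,"s3.png",cv2.resize(s["image"][60:200,280:410],None,fx=4,fy=4,interpolation=cv2.INTER_CUBIC))
E
```

```text
t 10.75 yaw -0.2279 Mz -0.059 [-0.04 -0.11 -0.05 -0.04 -0.01 -0.1 ] tau6 [ 0.063 -0.019 -0.038 -0.042 -0.042 -0.041] F [5.8 5.5 1.7]
```

View pics/s3.png

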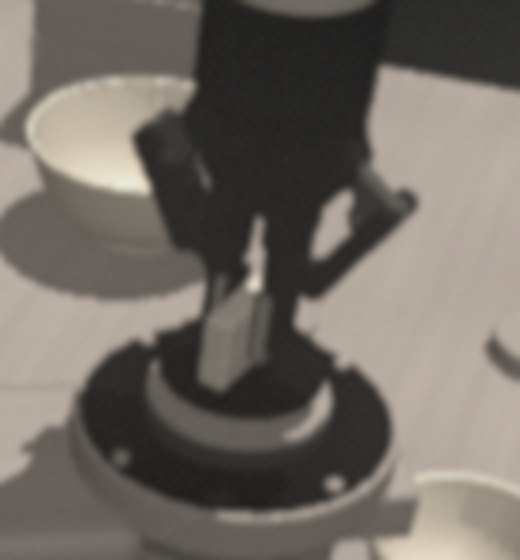

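The bar is turning with the gripper and no resistance has shown yet, so I'll carry on.

{"method": "arm_command", "body": {"travel": [[0,0,0],[0,0,0],[0,0,0]], "angular": [[0,0,0.04],[0,0,0.08],[0,0,0.08]]}}

```text
t: 11.15
ee_pos: [528.0, -133.8, 252.5]
orientation: [0.807, 0.59, 0.002, 0.001]
wrist_force: [5.4, 4.5, 2.1]
grip_width: 14.8
```

```bash
python3 t.py
```

```text
t 11.4 yaw -0.3079 Mz -0.035 [-0.03 -0.04 -0.06 -0.02 -0.03 -0.03] tau6 [ 0.07  -0.017 -0.036 -0.039 -0.039 -0.039] F [5.9 5.  1.7]
```

{"method": "arm_command", "body": {"travel": [[0,0,0],[0,0,0],[0,0,0]], "angular": [[0,0,0.03],[0,0,0.06],[0,0,0.06]]}}

```text
t: 11.7
ee_pos: [528.1, -133.9, 252.5]
orientation: [0.824, 0.566, 0.002, 0.001]
wrist_force: [7.0, 5.0, 1.2]
grip_width: 13.9
```

```bash
python3 t.py
```

```text
t 11.95 yaw -0.3673 Mz 0.108 [0.12 0.14 0.09 0.17 0.11 0.02] tau6 [0.195 0.13  0.117 0.115 0.115 0.116] F [6.6 4.9 0.9]
```

The burrs have met. The static rise is about 0.157 N m, so the meeting point is near jaw yaw -0.328. I'll go on gently to about 0.38 N m.

{"method": "arm_command", "body": {"travel": [[0,0,0],[0,0,0],[0,0,0],[0,0,0]], "angular": [[0,0,0.02],[0,0,0.04],[0,0,0.055],[0,0,0.055]]}}

```text
t: 12.35
ee_pos: [528.3, -133.9, 252.4]
orientation: [0.839, 0.544, 0.002, 0.001]
wrist_force: [7.0, 4.6, 1.1]
grip_width: 14.5
```

```bash
python3 t.py
```

```text
t 12.6 yaw -0.4214 Mz 0.301 [0.29 0.34 0.29 0.23 0.34 0.32] tau6 [0.33  0.297 0.293 0.293 0.294 0.294] F [7.1 4.8 0.8]
```

{"method": "arm_command", "body": {"travel": [[0,0,0],[0,0,0],[0,0,0]], "angular": [[0,0,0.01],[0,0,0.022],[0,0,0.022]]}}

```text
t: 12.9
ee_pos: [528.3, -133.9, 252.5]
orientation: [0.845, 0.534, 0.002, 0.001]
wrist_force: [7.3, 6.0, 1.5]
grip_width: 14.5
```

```bash
python3 t.py
```

```text
t 13.15 yaw -0.443 Mz 0.376 [0.38 0.37 0.41 0.39 0.39 0.32] tau6 [0.408 0.379 0.377 0.377 0.378 0.378] F [7.1 5.1 0.9]
```

{"method": "arm_command", "body": {"travel": [[0,0,0],[0,0,0],[0,0,0],[0,0,0],[0,0,0],[0,0,0],[0,0,0],[0,0,0],[0,0,0],[0,0,0]], "angular": [[0,0,-0.05],[0,0,-0.15],[0,0,-0.25],[0,0,-0.35],[0,0,-0.45],[0,0,-0.55],[0,0,-0.65],[0,0,-0.75],[0,0,-0.85],[0,0,-0.95]]}}

```text
t: 14.15
ee_pos: [526.9, -134.0, 252.4]
orientation: [0.506, 0.862, 0.001, 0.0]
wrist_force: [1.7, 4.0, 2.3]
grip_width: 14.4
```

{"method": "arm_command", "body": {"travel": [[0,0,0],[0,0,0],[0,0,0],[0,0,0],[0,0,0],[0,0,0],[0,0,0],[0,0,0],[0,0,0],[0,0,0]], "angular": [[0,0,-0.1],[0,0,-0.2],[0,0,-0.3],[0,0,-0.4],[0,0,-0.5],[0,0,-0.6],[0,0,-0.68],[0,0,-0.736],[0,0,-0.736],[0,0,-0.736]]}}

```text
t: 15.15
ee_pos: [526.3, -134.7, 252.4]
orientation: [0.164, 0.986, -0.0, -0.0]
wrist_force: [-0.9, 1.1, 4.9]
grip_width: 14.3
```

```bash
python3 t.py
```

```text
t 15.4 yaw 1.2408 Mz 0.03 [ 0.08  0.06  0.03 -0.03  0.04  0.  ] tau6 [0.036 0.036 0.021 0.016 0.012 0.012] F [-1.1  0.3  5. ]
```

{"method": "arm_command", "body": {"travel": [[0,0,0],[0,0,0],[0,0,0],[0,0,0],[0,0,0],[0,0,0],[0,0,0],[0,0,0]], "angular": [[0,0,0],[0,0,0],[0,0,0],[0,0,0],[0,0,0],[0,0,0],[0,0,0],[0,0,0]], "gripper": 1}}

```text
t: 16.2
ee_pos: [526.4, -134.3, 252.2]
orientation: [0.164, 0.986, -0.0, 0.0]
wrist_force: [-0.7, 0.7, 0.0]
grip_width: 85.4
```

{"method": "arm_command", "body": {"travel": [[0,0,-20],[0,0,-40],[0,0,-60],[0,0,-70]], "angular": [[0,0,0],[0,0,0],[0,0,0],[0,0,0]]}}

```text
t: 16.6
ee_pos: [527.0, -134.6, 324.0]
orientation: [0.164, 0.986, -0.0, 0.001]
wrist_force: [0.5, 0.1, -0.1]
grip_width: 85.5
```

```bash
python3 plan.py 380 260 323 1.2408
```

```text
t 16.6 pos [ 527.  -134.6  324. ] yaw_y 1.241 q6 -1.697
shift [2.6685e+02 3.2570e+02 5.0000e-02] turn [-0.0004  0.003   0.0002]
F [ 0.46  0.12 -0.08] M [-0.018  0.002 -0.012]
```

{"method": "arm_command", "body": {"travel": [[266.9,325.7,0],[266.9,325.7,0],[266.9,325.7,0],[266.9,325.7,0],[266.9,325.7,0],[266.9,325.7,0],[266.9,325.7,0],[266.9,325.7,0],[266.9,325.7,0],[266.9,325.7,0]], "angular": [[0,0,0],[0,0,0],[0,0,0],[0,0,0],[0,0,0],[0,0,0],[0,0,0],[0,0,0],[0,0,0],[0,0,0]]}}

```text
t: 17.6
ee_pos: [377.8, 262.5, 322.0]
orientation: [0.162, 0.987, 0.0, -0.0]
wrist_force: [-0.1, -0.8, -0.1]
grip_width: 85.7
```

```bash
sed -n 1,6p b.py > d.py; cat >> d.py <<'E'
save(s,"c3.png",a)
import m
print(m.barmeas(s))
for n,z in(("knob_nose",178),("zero_tip",154)):
    for r in optics.spot_point(n,"top")[:2]:
        p=at_z(s,r["uv"],z); print(n,r["uv"],round(r["p"],2),p.round(1),"yaw",np.arctan2(p[1]+133.7,p[0]-526.1).round(3))
E
sed -i '/c1.png/d' d.py; python3 d.py
```

```text
((526.25830078125, -133.83999633789062), (13.169458389282227, 62.558414459228516), array([ 525.99596276, -133.60284818]), np.float64(2.8175412147749386))
knob_nose [364.9, 215.9] 0.74 [ 569.3 -151.1  178. ] yaw -0.383
zero_tip [386.3, 250.6] 0.74 [ 501.8 -199.3  154. ] yaw -1.926
```

View pics/c3.png

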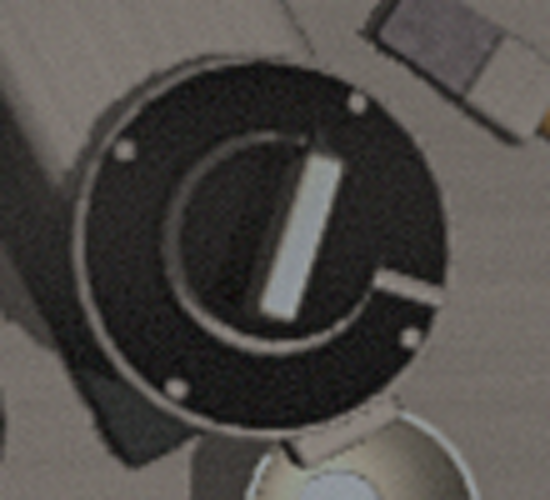

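The crop shows the bar nearly vertical, with its nose end at the top, and the hand at lower right at about (387,249). They look close to perpendicular. I'll measure the hand properly.

```bash
cat > e.py <<'E'
from h import *
s=optics.snapshot("top")
im=cv2.cvtColor(cv2.resize(s["image"][190:290,300:410],None,fx=5,fy=5,interpolation=cv2.INTER_CUBIC),cv2.COLOR_RGB2GRAY)
m=np.zeros_like(im);m[258:312,388:436]=(im[258:312,388:436]>85)
n,l,st,c=cv2.connectedComponentsWithStats(m,connectivity=4);k=1+np.argmax(st[1:,4]);print(st[k])
ys,xs=np.nonzero(l==k)
w=np.array([at_z(s,(300+(x+.5)/5-.5,190+(y+.5)/5-.5),156)[:2] for x,y in zip(xs,ys)])
A=np.array([526.1,-133.7])
r=np.linalg.norm(w-A,axis=1);t=np.arctan2(w[:,1]-A[1],w[:,0]-A[0])
for lo in range(46,74,4):
    q=(r>=lo)&(r<lo+4)
    if q.sum(): print(lo,q.sum(),np.mean(t[q]).round(3),((t[q].max()-t[q].min())*lo).round(1))
mu=w.mean(0);v=np.linalg.svd(w-mu,full_matrices=False)[2][0];print("dir",np.arctan2(v[1],v[0]),"mean",np.arctan2(*(mu-A)[::-1]))
E
python3 e.py
```

```text
[388 272  48  35 928]
46 63 -1.854 6.6
50 185 -1.876 7.7
54 187 -1.874 7.6
58 170 -1.877 6.9
62 181 -1.877 7.6
66 140 -1.882 7.3
70 2 -1.929 0.4
dir -1.9274778642896329 mean -1.8762337645663762
```

```bash
python3 -c "
from h import *
s=monitor.get_state();print(s['t'],np.round(s['wrist_force'],1),np.abs(s['joint_velocities']).max());sign_off()"
```

```text
17.85 [ 0.4 -0.1  0.4] 0.0076730985964454015
the job is handed in; nothing more can be done
```

The grinder is set and handed in at about 18 s. I turned the knob clockwise until the burrs met, tightened it to finger-tight, turned it back a quarter turn and let go.

- **Burrs meeting:** resistance began about 1.15 rad clockwise of the start.
- **Tightness:** at the tightest point the wrist moment was about 0.38 N m. That is about 0.42 N m above the reading while turning freely.
- **Quarter turn:** the last top picture put the bar at -0.324 rad, and the gripper angle before letting go gave -0.330. The hand measured -1.876 rad, which leaves the bar about 1.55 rad from it, 0.02 short of a right angle.
- **Disagreement:** the torque readings put the meeting point at -1.89 to -1.90 rad, so the two measures differ by about 0.02 rad. I took that as camera calibration error and did not correct it.
- **Other checks:** the arm is clear of everything with near-zero wrist force. I saw no contact with the hand, bowl, hopper, jar or brush, but I did not re-measure where those four stand at the end.

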